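# Set the batch stamp and lock it

### The job

Set the potter's batch stamp to 4-2-5, reading its three dotted wheels from left to right as the robot sees them: roll each wheel with a light fingertip, pressing just enough to turn it, until that number of dots is squarely on top at the brass reading line. Only when all three are right, gently slide the brass lock bar in front of them to the left by its knob, fully home against its stop. Leave the tools and the clay turtle lying around it alone.

Things in the scene. Friction and masses are not known exactly. Their poses are not given: they have to be found in the camera images.
- row_middle (a point): Middle of the row of wheels, 46 mm above the table, on the fixed batch stamp: a wooden block (100 deep x 156 wide, top at 60 mm) with three white wheels standing out of slots in its top, thin brass reading lines inlaid beside them straight above the axles, and a brass lock bar in front. x points from the stamp's front (robot side) to its back, y along the row to the robot's left, z up.
- seat_1 (a point): Nominal axle centre of the left wheel, 46 mm above the table, axes as row_middle. Smooth rim, 60 mm diameter, 22 mm wide, axle along y; wheels are 50 mm apart. Worn mount: the true axle is 6 mm below to 6 mm above this point, differing per wheel (rim top 70 to 82 mm above the table), so find it by touch or sight. Sprung: it gives 1 mm down per 5 N, at most 6 mm.
- wheel_1 (a joint): Turn of the left wheel, rad. Faces with 1 to 6 dark dots, 60 degrees apart; face n is on top at (n-1) x 1.047, so 2 at 1.047, 4 at 3.142, 5 at 4.189. Grows when the wheel's top is dragged to +x of row_middle. Stops at -0.4, 5.64. Stiff: needs 2.7 N drag at the rim, stays where left, slips if pressed too lightly (8 to 12 N press turns it; over 20 N harms the mount).
- seat_2 (a point): Nominal axle centre of the middle wheel, 46 mm above the table, axes as row_middle. Smooth rim, 60 mm diameter, 22 mm wide, axle along y; wheels are 50 mm apart. Worn mount: the true axle is 6 mm below to 6 mm above this point, differing per wheel (rim top 70 to 82 mm above the table), so find it by touch or sight. Sprung: it gives 1 mm down per 5 N, at most 6 mm.
- wheel_2 (a joint): Turn of the middle wheel, rad. Faces with 1 to 6 dark dots, 60 degrees apart; face n is on top at (n-1) x 1.047, so 2 at 1.047, 4 at 3.142, 5 at 4.189. Grows when the wheel's top is dragged to +x of row_middle. Stops at -0.4, 5.64. Stiff: needs 2.7 N drag at the rim, stays where left, slips if pressed too lightly (8 to 12 N press turns it; over 20 N harms the mount).
- seat_3 (a point): Nominal axle centre of the right wheel, 46 mm above the table, axes as row_middle. Smooth rim, 60 mm diameter, 22 mm wide, axle along y; wheels are 50 mm apart. Worn mount: the true axle is 6 mm below to 6 mm above this point, differing per wheel (rim top 70 to 82 mm above the table), so find it by touch or sight. Sprung: it gives 1 mm down per 5 N, at most 6 mm.
- wheel_3 (a joint): Turn of the right wheel, rad. Faces with 1 to 6 dark dots, 60 degrees apart; face n is on top at (n-1) x 1.047, so 2 at 1.047, 4 at 3.142, 5 at 4.189. Grows when the wheel's top is dragged to +x of row_middle. Stops at -0.4, 5.64. Stiff: needs 2.7 N drag at the rim, stays where left, slips if pressed too lightly (8 to 12 N press turns it; over 20 N harms the mount).
- bar_knob (a point): Middle of the upright round brass knob (14 mm diameter, this point 51.5 mm above the table, full width from 41 mm to its top at 62 mm) on the lock bar, 80 mm in front of the wheels' axle line. Moves with the bar, on which it is sprung: it gives 1 mm sideways along the bar per 3 N, at most 6 mm. Bar and guides reach 35 mm above the table; the block's front face is 30 mm behind the knob's axis. Axes as row_middle.
- lock_bar (a joint): Travel of the lock bar, m: 0 = fully out to the right, 0.040 = home, its left end against the hard end stop. Grows to the left (+y of row_middle). About 3 N of friction, no spring; it stays where left. Over 22 N on the bar or the block is too much.
- clay_turtle_at (a point): Bystander to leave alone: small raw-clay turtle, 72 x 112 x 30 mm, loose on the table near the stamp; the centre of its underside.
- wood_wedge_at (a point): Bystander to leave alone: dark wooden modelling tool, 110 mm long, lying loose on the table near the stamp; the centre of its underside.
- loop_tool_at (a point): Bystander to leave alone: wooden-handled loop tool, 137 mm long, lying loose on the table near the stamp; the centre of its underside.
Things that resemble listed ones, but are neither listed nor needed, are in the scene too. Leave any turquoise look-alike of the part that bears row_middle alone.

How it is judged:
By the outcome, as a careful person would: the job done as asked, in the order asked, and still so for the second after the job is handed in, with the robot touching nothing.
It also fails if it takes over 64 s, if anything falls off the work surface, if the arm or the gripper's body presses on something with over 40 N, if the wrist force passes 120 N, or if a joint passes its speed limit or range.

### The arm

A 6-joint arm with a two-finger parallel gripper is mounted at the origin on the work surface; the furniture and walls round the work are solid. World frame = base frame: x ahead of the robot, y to its left, z up, the work surface at z = 0. Lengths are in mm, angles in rad, forces in N, time in s.
With the tool pointing down it reaches from about 300 to 950 mm from the base axis. Payload 3.1 kg.
Tool frame: the origin (TCP) lies between the finger pads; the fingertips stand 22 mm ahead of it and the grasp point (between the pads) lies 3 mm ahead of it (manip.nose_length is the z of the fingertips in the tool frame, in mm); z points along the fingers, y is the line along which they close (so a half turn about z gives the same grasp; the last joint's range is limited). The gripper opens to 85 mm and grips with 20 to 120 N. Pads are 22 mm wide; open, the fingers measure 114 mm over their backs; the gripper's body (76 mm by 85 mm) begins 54 mm behind the grasp point. The pads swing forward as they close: fully open they stand 13 mm farther back than shut.
Start: joints at [-1.314, 0.308, 1.634, -0, 1.2, -0.07], TCP at [200.607, -591.937, 253.272] pointing down, gripper open.
Joint ranges: [-3.06, 3.06], [-0.79, 1.96], [0.05, 2.63], [-1.19, 4.34], [0.05, 2.64], [-2.94, 2.94]. Speed limits (rad/s): [2.79, 2.79, 3.14, 3.14, 3.14, 3.14].

### API

Orientations are given as a unit quaternion [w, x, y, z].
In Python, from rig import manip gives the robot as it stands.
- The arm moves only by the tool apply_moves, never from a script. Its argument "plan" is one flat list of numbers, 7 for each row, row after row: the opening, from 0 (shut) to 1 (fully open), then the shift along the tool's x, y, z in cm, then the turn, a rotation vector about the tool's x, y, z in degrees. A call has 1 to 12 rows; each row is the pose to reach, as a shift and turn from the pose commanded when the call began, along the tool's axes at that moment; what a row does not reach only later rows make up. A row lasts 1/10 s, in which the tool goes at most 50 mm and 8.59 degrees, less where a joint would pass 70% of its speed; a pose out of reach is approached as far as the arm can. A call with a gripper value outside its range is refused whole. The fingers move at their own pace and stop on an object; "squeeze" is the grip in N (left out, the last holds). Time passes only in rows, so rows that repeat a pose let the fingers close. It gives the time, the measured TCP pose, the force, the opening and the grip force at its end, in the units of the state.
- manip.get_obs(): the state, without advancing time (a new reading comes with each control period).
- manip.read_camera(name): name is "scene" or "top" or "wrist"; returns a dict with "image" (400x640x3 uint8, red, green, blue), "camera_matrix" (3x3 intrinsics, pixels), "R" (3x3) and "t" (3): a world point X has camera coordinates R X + t. Camera axes: x right, y down, z forward; pixel columns grow to the right and rows downward; lengths in mm; the calibration is good to about 2 mm. A picture is of the moment at which its call begins. There is no depth.
- manip.sign_off(): hands the job in; it is judged then, once.
The state is a dict: "clock": time; "q": joint angles; "qd": joint speeds; "joint_efforts": joint torques, N m; "position": TCP position; "ee_rot": TCP orientation; "force": force on the tool from outside, world axes, zero at the start; "ft_torque": the same for the moment, N m; "opening": opening from 0.0 (shut) to 1.0 (fully open); "grasp_force": force on a finger pad.
Only numpy, scipy, OpenCV 4.12 (cv2) and the standard library are available. Lean on these libraries where they do the work, as an engineer would, in place of code of your own. Each camera call takes 0.05 s, during which the arm holds its last target. There are 200 camera calls.

## Working session

There is one attempt and no reset: what is moved stays moved. The work goes in short steps, Python scripts to look and compute and a tool call to move; the robot and the scene stay as the last step left them, time stands still between calls to the robot, and variables do not carry over. Pictures are saved under pics/ and viewed, at most 10 in all, crops included, and the job is handed in when it is done.

Besides the shell and the picture viewer there is one more tool, called as a command line: name --argument value ..., lists and objects as JSON in quotes. apply_moves: Moves the arm, as the interface text tells. Its arguments: {"type":"object","properties":{"plan":{"type":"array"},"squeeze":{"type":"number"}},"required":["plan"]}

```bash
mkdir -p pics; ls; cat > h.py <<'E'
import numpy as np, cv2
from rig import manip
def shot(n):
    c=manip.read_camera(n); c["K"]=np.array(c["camera_matrix"]); c["R"]=np.array(c["R"]); c["t"]=np.array(c["t"]); return c
def save(c,f): cv2.imwrite("pics/"+f,np.ascontiguousarray(c["image"][...,::-1]))
def ray(c,u,v):
    d=c["R"].T@np.linalg.inv(c["K"])@np.array([u,v,1.]); return -c["R"].T@c["t"],d
def onz(c,u,v,z):
    o,d=ray(c,u,v); return o+d*(z-o[2])/d[2]
def proj(c,X):
    p=c["K"]@(c["R"]@np.asarray(X,float)+c["t"]); return p[:2]/p[2]
E
python3 - <<'E'
from h import *
for n in("scene","top","wrist"):
    c=shot(n); save(c,n+"0.png"); np.savez("pics/"+n+"0.npz",**{k:c[k] for k in("image","K","R","t")}); print(n,-c["R"].T@c["t"],c["K"][0,0])
im=[cv2.imread(f"pics/{n}0.png") for n in("scene","top")]
cv2.imwrite("pics/both0.png",cv2.resize(np.vstack(im),(480,600)))
o=manip.get_obs(); print(o, manip.nose_length)
E
```

```text
pics
scene [ 247.03496594 -486.1009081   677.61880088] 452.6598344311301
top [ 411.45716182   36.63858581 1107.30206777] 503.85450079845657
wrist [ 275.19117728 -566.62889683  372.47287688] 332.6501058550689
{'clock': 0.15, 'q': array([-1.31365738e+00,  3.08864322e-01,  1.63488048e+00, -3.37347350e-06,
        1.19971216e+00, -6.97201038e-02]), 'qd': array([ 0.00048768, -0.00218714, -0.00313376, -0.00025855, -0.00047546,
        0.00043565]), 'joint_efforts': array([ 2.10414828e-04, -4.15803087e+01, -2.77146900e+01, -5.35759443e-05,
        6.04180197e-03, -2.49585227e-06]), 'position': array([ 200.4755375 , -591.33503571,  252.28042555]), 'ee_rot': array([-9.27920535e-04,  9.86674564e-01,  1.62703519e-01, -8.87886068e-05]), 'force': array([ 0.52295215,  0.15556883, -0.69461867]), 'ft_torque': array([-0.05467882,  0.00848952,  0.0151209 ]), 'grasp_force': 0.0, 'opening': 1.004964708193489} 22.0
```

View pics/top0.png

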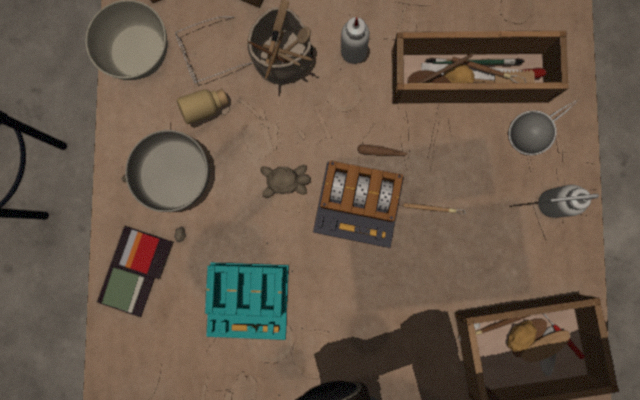

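View pics/scene0.png

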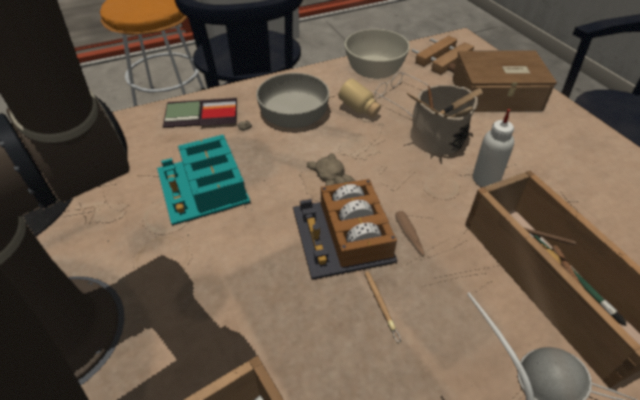

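The stamp with white wheels is at top pixel (360,195), and at (350,225) in the scene view. Candidates for the stamp are this wood/white-wheel one and the turquoise block at (247,300), which has no white wheels; I choose the wooden one. The turtle is at (286,180), the wedge at (382,150) and the loop tool at (430,208).

```bash
cat > m.py <<'E'
from h import *
c=dict(np.load("pics/top0.npz")); im=c["image"]
hsv=cv2.cvtColor(im,cv2.COLOR_RGB2HSV)
print(im[185,347],im[178,326],im[227,346],im[228,330],im[150,300])
R=(slice(140,260),slice(300,420))
# wood: saturated
m=np.zeros(im.shape[:2],np.uint8)
m[R]=((hsv[R][...,1]>125)&(hsv[R][...,2]>60)).astype(np.uint8)*255
m=cv2.morphologyEx(m,cv2.MORPH_CLOSE,np.ones((9,9)))
cs,_=cv2.findContours(m,0,2); k=max(cs,key=cv2.contourArea)
r=cv2.minAreaRect(k); b=cv2.boxPoints(r); print(r)
P=np.array([onz(c,*p,60) for p in b])[:,:2]; print(P.round(1),P.mean(0),np.linalg.norm(np.diff(P,axis=0),axis=1))
w=np.zeros_like(m); w[R]=((hsv[R][...,1]<45)&(hsv[R][...,2]>120)).astype(np.uint8)*255
cs,_=cv2.findContours(cv2.morphologyEx(w,cv2.MORPH_CLOSE,np.ones((7,7))),0,2)
for k in cs:
    if cv2.contourArea(k)>40: rr=cv2.minAreaRect(k); print("wheel",rr,onz(c,*rr[0],72).round(1))
cr=cv2.resize(np.ascontiguousarray(im[150:255,305:415,::-1]),None,fx=5.5,fy=5.5,interpolation=2)
cv2.imwrite("pics/crop1.png",cr)
E
python3 m.py
```

```text
[124  80  45] [97 63 38] [165 123  56] [64 62 65] [132 110  86]
((361.3647155761719, 190.64013671875), (75.54193115234375, 47.37244415283203), 11.093722343444824)
[[ 501.6   71.6]
 [ 599.8   52.7]
 [ 568.7 -102.2]
 [ 471.4  -82.2]] [535.36415082 -15.0402749 ] [ 99.98766775 158.00167105  99.26281858]
wheel ((385.24322509765625, 194.54054260253906), (10.52153491973877, 21.371868133544922), 9.462322235107422) [525.6 -63.7  72. ]
wheel ((361.6922912597656, 190.03846740722656), (10.78638744354248, 22.161123275756836), 11.309932708740234) [534.9 -15.4  72. ]
wheel ((337.4499816894531, 185.84999084472656), (10.18233871459961, 20.5060977935791), 8.130102157592773) [543.7  34.7  72. ]
```

View pics/crop1.png

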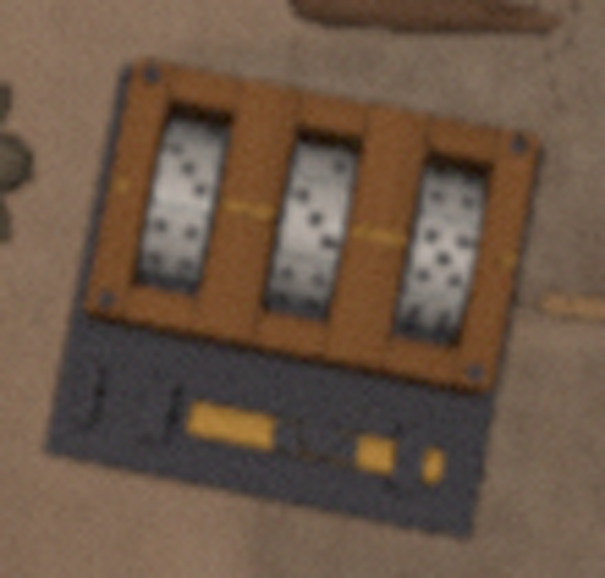

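```bash
cat >> h.py <<'E'
from scipy.spatial.transform import Rotation as Rt
YAW=np.radians(-11.1); C0=np.array([535.4,-15.0,0.])
SX=np.array([np.cos(YAW),np.sin(YAW),0]); SY=np.array([-np.sin(YAW),np.cos(YAW),0])
def S(x,y,z): return C0+SX*x+SY*y+np.array([0,0,z])   # stamp frame -> world (z above table)
def toS(X): d=np.asarray(X)-C0; return np.array([d@SX,d@SY,d[2]])
def rq(q): return Rt.from_quat(np.r_[q[1:],q[0]])
def goal(pos,yaw,p0,q0):
    R0=rq(q0); Rg=Rt.from_matrix(np.array([[np.cos(yaw),np.sin(yaw),0],[np.sin(yaw),-np.cos(yaw),0],[0,0,-1]]))
    return R0.inv().apply(pos-p0)/10, np.degrees((R0.inv()*Rg).as_rotvec())
E
python3 - <<'E'
from h import *
o=manip.get_obs(); c=dict(np.load("pics/wrist0.npz"))
R0=rq(o["ee_rot"]); print("cam axes in tool",(R0.inv().as_matrix()@c["R"].T).round(3)); print("cam pos tool",R0.inv().apply(-c["R"].T@c["t"]-o["position"]).round(1))
p0=np.array([200.607,-591.937,253.272])
for x in(-60,-95,-130): print(x,S(x,0,200),goal(S(x,0,200),YAW,p0,o["ee_rot"]))
E
```

```text
cam axes in tool [[ 0.    -0.951 -0.309]
 [ 1.     0.     0.   ]
 [ 0.    -0.309  0.951]]
cam pos tool [  78.7    0.4 -120.2]
-60 [476.52244016  -3.44868201 200.        ] (array([ 45.02469164, -46.86424225,   5.42008355]), array([-1.06042818e-01,  2.06428677e-02,  2.98277057e+01]))
-95 [442.17719692   3.28958682 200.        ] (array([ 41.98835409, -48.60511737,   5.42293676]), array([-1.06042818e-01,  2.06428677e-02,  2.98277057e+01]))
-130 [407.83195368  10.02785565 200.        ] (array([ 38.95201655, -50.34599248,   5.42578997]), array([-1.06042818e-01,  2.06428677e-02,  2.98277057e+01]))
```

apply_moves --plan '[0,42,-48.6,0,0,0,29.8,0,42,-48.6,0,0,0,29.8,0,42,-48.6,0,0,0,29.8,0,42,-48.6,0,0,0,29.8,0,42,-48.6,0,0,0,29.8,0,42,-48.6,0,0,0,29.8,0,42,-48.6,0,0,0,29.8,0,42,-48.6,0,0,0,29.8,0,42,-48.6,0,0,0,29.8,0,42,-48.6,0,0,0,29.8,0,42,-48.6,0,0,0,29.8,0,42,-48.6,0,0,0,29.8]' --squeeze 20

```text
clock: 1.35
position: [426.7, -34.0, 253.4]
ee_rot: [0.0, 0.995, -0.096, 0.0]
force: [0.4, -0.5, 0.7]
opening: 0.001
grasp_force: 0.0
```

apply_moves --plan '[0,0,0,0,0,0,0,0,0,0,0,0,0,0]'

```text
clock: 1.55
position: [426.3, -34.9, 253.0]
ee_rot: [0.0, 0.996, -0.094, -0.0]
force: [0.6, -0.8, -1.2]
opening: -0.0
grasp_force: 0.0
```

apply_moves --plan '[0,0.4,-2,2.7,0,0,0,0,0.8,-4,5.3,0,0,0,0,0.8,-4,5.3,0,0,0,0,0.8,-4,5.3,0,0,0]'

```text
clock: 1.95
position: [441.2, 0.2, 199.9]
ee_rot: [0.0, 0.995, -0.097, -0.001]
force: [-0.1, -0.5, 0.7]
opening: -0.002
grasp_force: 0.0
```

```bash
python3 - <<'E'
from h import *
c=shot("wrist"); np.savez("pics/w1.npz",**{k:c[k] for k in("image","K","R","t")})
o=manip.get_obs(); print(o["position"],o["ee_rot"],-c["R"].T@c["t"],toS(o["position"]))
cv2.imwrite("pics/w1.png",cv2.resize(np.ascontiguousarray(c["image"][...,::-1]),(800,500),interpolation=2))
E
```

```text
[4.41951287e+02 6.62589061e-02 2.00721079e+02] [ 3.66533242e-04  9.95246416e-01 -9.73880653e-02  4.79703682e-05] [518.82844248 -15.60191767 319.97146283] [-94.60112237  -3.20652067 200.72107864]
```

View pics/w1.png

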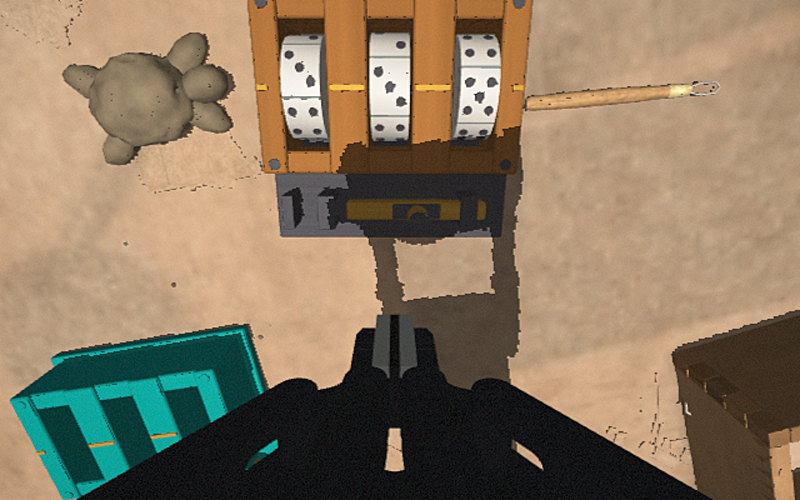

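The crop confirms the wooden stamp. In 1.25x pixels the wheels are at (303,87), (390,87) and (478,87), showing faces 3→4, 3 and 5. The brass lines are at row 87, and the knob is at about (418,211) on the bar. Next I measure exact angles by casting rays onto the cylinders.

```bash
cat > meas.py <<'E'
from h import *
import sys
def load(f): return dict(np.load(f))
def oncyl(c,u,v,za):
    o,d=ray(c,u,v); o,e=toS(o),np.array([d@SX,d@SY,d[2]])
    o=o-np.array([XL,0,za]); a=e[0]**2+e[2]**2; b=o[0]*e[0]+o[2]*e[2]; k=o[0]**2+o[2]**2-900
    D=b*b-a*k
    if D<0: return None
    t=(-b-D**.5)/a; p=o+t*e; return np.degrees(np.arctan2(p[0],p[2])),p[1]
XL=0.
def lines(c):
    hsv=cv2.cvtColor(c["image"],cv2.COLOR_RGB2HSV); out=[]
    for y in(-25,25):
        m=np.zeros(hsv.shape[:2],np.uint8)
        pts=np.array([proj(c,S(x,yy,60)) for x,yy in((-12,y-9),(12,y-9),(12,y+9),(-12,y+9))])
        cv2.fillPoly(m,[pts.astype(np.int32)],1)
        b=(m>0)&(hsv[...,0]>=19)&(hsv[...,0]<35)&(hsv[...,1]>110)&(hsv[...,2]>140)
        v,u=np.nonzero(b)
        if len(u)>8: out.append(toS(onz(c,np.median(u),np.median(v),60))[:2].round(2).tolist()+[len(u)])
    return out
def dots(c,y0,za):
    g=cv2.cvtColor(c["image"],cv2.COLOR_RGB2GRAY); m=np.zeros(g.shape,np.uint8)
    f=np.radians(np.arange(-62,63,4)); ed=[(a,s) for s,r in((-10.5,f),(10.5,f[::-1])) for a in r]
    P=np.array([proj(c,S(XL+30*np.sin(a),y0+s,za+30*np.cos(a))) for a,s in ed])
    cv2.fillPoly(m,[P.round().astype(np.int32)],1)
    thr=0.55*np.percentile(g[m>0],70)
    n,l,st,ce=cv2.connectedComponentsWithStats(((g<thr)&(m>0)).astype(np.uint8))
    r=[]
    for i in range(1,n):
        if st[i,4]>=12:
            q=oncyl(c,*ce[i],za)
            if q: r.append((round(q[0],1),round(q[1]-y0,1),int(st[i,4])))
    return sorted(r)
if __name__=="__main__":
    c=load(sys.argv[1]); L=lines(c); print("lines",L)
    import meas; XL=np.mean([l[0] for l in L]) if L else 0.
    for y in(50,0,-50): print(y,dots(c,y,46))
E
python3 meas.py pics/w1.npz; python3 - <<'E'
from h import *
c=dict(np.load("pics/w1.npz"))
print("knob",toS(onz(c,418/1.25,210/1.25,62)))
for (u,v) in((345,209),(487,209)): print(toS(onz(c,u/1.25,v/1.25,35)))
cr=c["image"][150:195,210:410,::-1]; cv2.imwrite("pics/knob.png",cv2.resize(np.ascontiguousarray(cr),None,fx=4,fy=4,interpolation=2))
E
```

```text
lines [[1.6, -24.99, 95], [0.94, 24.43, 97]]
50 [(np.float64(-54.8), np.float64(-8.4), 26), (np.float64(-54.8), np.float64(3.3), 30), (np.float64(-26.9), np.float64(-8.3), 39), (np.float64(-26.9), np.float64(3.4), 36), (np.float64(-11.2), np.float64(-6.1), 14), (np.float64(1.4), np.float64(7.6), 226), (np.float64(3.8), np.float64(-8.3), 47), (np.float64(18.0), np.float64(-2.6), 41), (np.float64(31.6), np.float64(3.2), 36), (np.float64(46.0), np.float64(-2.1), 26), (np.float64(58.6), np.float64(-8.6), 19)]
0 [(np.float64(-48.2), np.float64(4.8), 31), (np.float64(-48.1), np.float64(-7.4), 30), (np.float64(-16.4), np.float64(-7.5), 45), (np.float64(-3.5), np.float64(9.3), 138), (np.float64(-1.6), np.float64(-1.5), 50), (np.float64(13.4), np.float64(4.7), 43), (np.float64(45.0), np.float64(-7.4), 39)]
-50 [(np.float64(-56.5), np.float64(-6.7), 25), (np.float64(-56.2), np.float64(5.2), 26), (np.float64(-41.0), np.float64(-0.7), 27), (np.float64(-35.3), np.float64(10.6), 29), (np.float64(-25.6), np.float64(-6.7), 38), (np.float64(-25.4), np.float64(5.2), 37), (np.float64(-11.7), np.float64(-0.7), 50), (np.float64(-2.1), np.float64(10.6), 16), (np.float64(2.6), np.float64(-6.9), 47), (np.float64(3.0), np.float64(5.0), 47), (np.float64(33.8), np.float64(-6.8), 40), (np.float64(34.0), np.float64(5.1), 38), (np.float64(41.9), np.float64(10.6), 19), (np.float64(58.6), np.float64(-6.7), 21), (np.float64(58.8), np.float64(5.2), 20)]
knob [-71.08588347 -19.16479757  62.        ]
[-76.08890699  30.05991041  35.        ]
[-76.16527495 -68.81834623  35.        ]
```

View pics/knob.png

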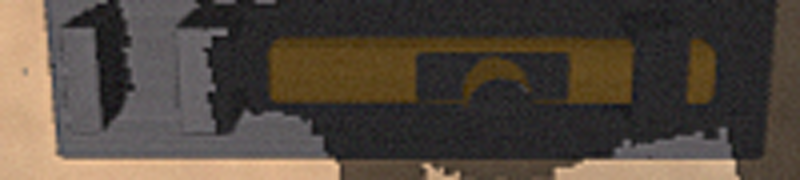

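apply_moves --plan '[0,0,-4,2,0,0,0,0,0,-6,4,0,0,0,0,0,-6,4,0,0,0,0,0,-6,4,0,0,0,0,0,-6,4,0,0,0]'

```text
clock: 2.5
position: [454.5, 59.3, 161.8]
ee_rot: [0.0, 0.995, -0.097, 0.001]
force: [0.1, 0.5, -0.7]
opening: -0.002
grasp_force: 0.0
```

```bash
sed -i 's/C0=np.array(.*)/C0=np.array([536.4,-16.5,0.])/' h.py; cat > look.py <<'E'
from meas import *
import meas,sys
c=shot("wrist"); np.savez(f"pics/{sys.argv[1]}.npz",**{k:c[k] for k in("image","K","R","t")})
o=manip.get_obs(); print("clock",o["clock"],"tcpS",toS(o["position"]).round(2),"F",o["force"].round(1),"camS",toS(-c["R"].T@c["t"]).round(1))
L=lines(c); print("lines",L); meas.XL=np.mean([l[0] for l in L]) if L else 0.
ZA=[float(z) for z in sys.argv[2:5]] or [46]*3
for y,za in zip((50,0,-50),ZA): print(y,[tuple(map(float,d)) for d in dots(c,y,za) if abs(d[1])<9.2])
E
python3 look.py w2
```

```text
clock 2.55 tcpS [-94.98  58.72 161.73] F [ 0.2 -0.  -0.2] camS [-16.3  58.  282.3]
lines [[-0.06, -25.78, 130], [-0.03, 25.16, 149]]
50 [(-54.4, -5.6, 35.0), (-54.2, 5.9, 35.0), (-26.8, -5.8, 50.0), (-26.6, 5.9, 52.0), (3.7, -5.8, 61.0), (17.9, -0.0, 55.0), (31.6, 5.9, 49.0), (46.9, -1.7, 39.0), (60.5, -3.5, 52.0)]
0 [(-51.9, -3.9, 215.0), (-47.9, 5.0, 44.0), (-16.1, -7.1, 67.0), (-1.4, -1.3, 75.0), (13.5, 4.9, 64.0), (45.5, -7.5, 53.0)]
-50 [(-56.5, -4.7, 35.0), (-56.5, 7.2, 35.0), (-47.1, -8.3, 47.0), (-40.5, 5.3, 18.0), (-25.3, -4.6, 54.0), (-25.3, 7.3, 54.0), (-11.5, 1.5, 70.0), (2.9, -4.7, 70.0), (2.9, 7.2, 66.0), (33.8, -4.6, 55.0), (33.9, 7.3, 53.0), (53.9, -6.6, 81.0), (59.1, 7.9, 28.0)]
```

apply_moves --plan '[0,0,4,0,0,0,0,0,0,8,0,0,0,0,0,0,11,0,0,0,0,0,0,11,0,0,0,0,0,0,11,0,0,0,0]'

```text
clock: 3.05
position: [432.7, -48.6, 161.2]
ee_rot: [-0.0, 0.995, -0.098, 0.001]
force: [-0.5, 0.2, -0.0]
opening: 0.002
grasp_force: 0.0
```

```bash
python3 look.py w3
```

```text
clock 3.1 tcpS [-95.68 -50.72 161.01] F [-0.6  0.1  0.1] camS [-16.8 -52.3 281.7]
lines [[-0.11, -24.9, 153], [0.01, 25.86, 141]]
50 [(-54.4, 3.2, 41.0), (-54.2, -8.3, 34.0), (-47.6, 8.6, 80.0), (-27.1, -8.4, 51.0), (-26.7, 3.3, 52.0), (3.7, -8.4, 66.0), (17.0, 8.3, 18.0), (17.7, -2.7, 59.0), (31.5, 3.1, 52.0), (49.8, 2.8, 177.0)]
0 [(-47.7, -5.2, 43.0), (-47.7, 6.9, 43.0), (-16.2, -5.5, 69.0), (-1.5, 0.7, 73.0), (13.4, 6.9, 64.0), (45.8, -5.2, 52.0)]
-50 [(-56.5, -6.1, 34.0), (-56.5, 5.8, 35.0), (-40.6, -0.6, 34.0), (-25.4, -6.0, 52.0), (-25.3, 5.9, 52.0), (-11.6, -0.0, 71.0), (2.9, -6.2, 65.0), (3.1, 5.7, 64.0), (33.6, -6.1, 52.0), (33.7, 5.7, 52.0), (58.4, -6.3, 25.0), (58.4, 5.4, 26.0)]
```

apply_moves --plan '[0,4.5,-0.1,0,0,0,0,0,9.2,-0.1,0,0,0,0,0,9.2,-0.1,3,0,0,0,0,9.2,-0.1,5,0,0,0,0,9.2,-0.1,6,0,0,0,0,9.2,-0.1,6.3,0,0,0,0,9.2,-0.1,6.4,0,0,0,0,9.2,-0.1,6.5,0,0,0,0,9.2,-0.1,6.5,0,0,0,0,9.2,-0.1,6.5,0,0,0]'

```text
clock: 4.1
position: [523.5, -64.2, 96.2]
ee_rot: [0.0, 0.995, -0.097, 0.001]
force: [-0.2, 0.2, -0.3]
opening: -0.001
grasp_force: 0.0
```

apply_moves --plan '[0,0,0,0.1,0,0,0,0,0,0,0.2,0,0,0,0,0,0,0.2,0,0,0]'

```text
clock: 4.4
position: [523.5, -64.3, 94.3]
ee_rot: [0.0, 0.995, -0.097, 0.001]
force: [-1.2, 0.3, 6.3]
opening: -0.006
grasp_force: 3.1
```

apply_moves --plan '[0,0,0,0.08,0,0,0,0,0,0,0.08,0,0,0,0,0.15,0,0.08,0,0,0,0,0.3,0,0.08,0,0,0,0,0.45,0,0.08,0,0,0,0,0.6,0,0.08,0,0,0,0,0.6,0,0.08,0,0,0]'

```text
clock: 5.1
position: [529.2, -65.4, 93.8]
ee_rot: [0.0, 0.995, -0.097, 0.0]
force: [-3.5, 0.2, 7.9]
opening: 0.003
grasp_force: 4.2
```

apply_moves --plan '[0,0,0,-1,0,0,0,0,0,0,-4,0,0,0,0,-4,0,-6.6,0,0,0,0,-8,0,-6.6,0,0,0,0,-9.8,0,-6.6,0,0,0,0,-9.8,0,-6.6,0,0,0]'

```text
clock: 5.7
position: [429.6, -45.7, 158.1]
ee_rot: [-0.0, 0.995, -0.096, -0.001]
force: [-0.4, -0.5, -0.1]
opening: 0.002
grasp_force: 0.0
```

```bash
python3 look.py w4 41 49 43.5
```

```text
clock 5.75 tcpS [-96.79 -49.34 158.69] F [0.9 0.2 0.7] camS [-19.9 -49.9 278.2]
lines [[-0.05, -24.9, 154], [-0.09, 25.31, 148]]
50 [(-55.1, -6.2, 39.0), (-55.1, 5.8, 39.0), (-26.9, -6.1, 56.0), (-26.7, 5.8, 60.0), (-12.7, 8.5, 12.0), (4.7, -6.2, 72.0), (19.1, -0.2, 67.0), (33.6, 5.7, 56.0), (61.9, -6.7, 18.0)]
0 [(-47.6, -6.0, 44.0), (-47.6, 6.0, 45.0), (-31.6, -6.1, 16.0), (-31.6, 4.9, 16.0), (-16.4, -6.0, 72.0), (-1.9, -0.1, 83.0), (12.8, 6.0, 71.0), (44.1, -6.0, 58.0)]
-50 [(-59.7, -6.1, 30.0), (-59.5, 5.9, 33.0), (-46.0, -6.2, 45.0), (-45.8, 6.1, 44.0), (-30.0, -0.0, 34.0), (-15.1, 5.9, 67.0), (-14.9, -5.9, 65.0), (-0.6, -0.0, 73.0), (14.0, 5.8, 66.0), (14.1, -6.2, 61.0), (45.2, -6.2, 49.0), (45.7, 5.8, 49.0)]
```

apply_moves --plan '[0,4,-4,0,0,0,0,0,8,-4.9,0,0,0,0,0,10.4,-4.9,0,0,0,0,0,10.4,-4.9,3,0,0,0,0,10.4,-4.9,5,0,0,0,0,10.4,-4.9,5.5,0,0,0,0,10.4,-4.9,5.6,0,0,0,0,10.4,-4.9,5.7,0,0,0,0,10.4,-4.9,5.7,0,0,0]'

```text
clock: 6.65
position: [545.2, -18.5, 102.5]
ee_rot: [0.0, 0.995, -0.097, 0.001]
force: [0.7, -0.4, -1.2]
opening: -0.002
grasp_force: 0.0
```

apply_moves --plan '[0,0,0,0.1,0,0,0,0,0,0,0.2,0,0,0,0,0,0,0.2,0,0,0]'

```text
clock: 6.95
position: [545.2, -18.5, 100.8]
ee_rot: [0.0, 0.995, -0.096, 0.001]
force: [-0.0, 0.0, 4.6]
opening: -0.0
grasp_force: 2.4
```

apply_moves --plan '[0,0,0,0.12,0,0,0,0,0,0,0.12,0,0,0,0,-0.2,0,0.12,0,0,0,0,-0.4,0,0.12,0,0,0,0,-0.6,0,0.12,0,0,0,0,-0.8,0,0.12,0,0,0,0,-1,0,0.12,0,0,0,0,-1.2,0,0.12,0,0,0,0,-1.4,0,0.12,0,0,0,0,-1.53,0,0.12,0,0,0,0,-1.53,0,0.12,0,0,0]'

```text
clock: 8.05
position: [532.3, -15.9, 100.6]
ee_rot: [0.0, 0.995, -0.096, 0.004]
force: [2.6, -1.0, 5.6]
opening: 0.003
grasp_force: 3.0
```

apply_moves --plan '[0,0,0,-0.6,0,0,0,0,1,0,-0.6,0,0,0,0,1.53,0,-0.6,0,0,0,0,1.53,0,-0.2,0,0,0,0,1.53,0,0.02,0,0,0,0,1.53,0,0.03,0,0,0,0,1.3,0,0.03,0,0,0,0,1.05,0,0.03,0,0,0,0,0.8,0,0.03,0,0,0,0,0.55,0,0.04,0,0,0,0,0.3,0,0.05,0,0,0,0,0.1,0,0.06,0,0,0]'

```text
clock: 9.25
position: [533.8, -16.2, 100.0]
ee_rot: [0.0, 0.995, -0.096, 0.004]
force: [3.1, -1.6, 7.8]
opening: 0.002
grasp_force: 4.3
```

apply_moves --plan '[0,0,0,0,0,0,0,0,0,0,-1,0,0,0,0,0,0,-3,0,0,0,0,-4,0,-6,0,0,0,0,-8,0,-6,0,0,0,0,-8.8,0,-6,0,0,0,0,-8.8,0,-6,0,0,0]'

```text
clock: 9.95
position: [441.2, 1.8, 156.8]
ee_rot: [-0.0, 0.995, -0.096, -0.002]
force: [1.1, 0.2, 0.4]
opening: -0.005
grasp_force: 0.0
```

```bash
python3 look.py w5 41 49.4 43.5
```

```text
clock 10.0 tcpS [-94.96  -0.36 157.3 ] F [-0.2 -0.2  0.1] camS [-17.6  -0.9 276.9]
lines [[-0.11, -24.68, 152], [-0.17, 24.49, 147]]
50 [(-54.7, -6.2, 37.0), (-54.6, 5.8, 36.0), (-26.8, -6.1, 53.0), (-26.6, 5.8, 56.0), (-12.1, 9.0, 13.0), (4.7, -6.1, 66.0), (19.2, -0.2, 62.0), (33.8, 5.8, 55.0), (50.2, 0.3, 33.0), (61.7, -6.3, 15.0)]
0 [(-51.7, -0.1, 44.0), (-37.2, 5.8, 55.0), (-6.4, -6.1, 76.0), (22.5, 5.8, 67.0), (38.1, -0.2, 68.0)]
-50 [(-59.4, -6.0, 31.0), (-58.6, 6.1, 23.0), (-45.8, 6.0, 43.0), (-45.6, -6.0, 42.0), (-29.8, -6.3, 13.0), (-29.8, 4.9, 17.0), (-15.0, 5.9, 71.0), (-14.8, -5.9, 68.0), (-0.4, -0.0, 76.0), (14.2, -6.0, 65.0), (14.2, 5.9, 64.0), (45.4, -6.1, 48.0), (45.8, 5.8, 50.0)]
```

apply_moves --plan '[0,4,0,0,0,0,0,0,8,0,0,0,0,0,0,9.8,0,2,0,0,0,0,9.8,0,5,0,0,0,0,9.8,0,5.7,0,0,0,0,9.8,0,5.9,0,0,0,0,9.8,0,6,0,0,0,0,9.65,0,6,0,0,0,0,9.5,0,6,0,0,0,0,9.35,0,6,0,0,0,0,9.35,0,6,0,0,0,0,9.35,0,6,0,0,0]'

```text
clock: 11.2
position: [539.6, -17.7, 100.4]
ee_rot: [0.001, 0.995, -0.096, 0.004]
force: [2.4, -1.5, 6.6]
opening: -0.0
grasp_force: 3.4
```

apply_moves --plan '[0,0,0,-1,0,0,0,0,0,0,-3,0,0,0,0,-4,-2,-6,0,0,0,0,-8,-4,-6,0,0,0,0,-9.6,-5,-6,0,0,0,0,-9.6,-5,-6,0,0,0]'

```text
clock: 11.8
position: [448.1, 52.2, 157.3]
ee_rot: [0.0, 0.995, -0.095, -0.001]
force: [0.5, 0.1, 1.0]
opening: 0.001
grasp_force: 0.0
```

```bash
python3 look.py w6 41 49.4 43.5
```

```text
clock 11.85 tcpS [-97.75  50.02 157.64] F [ 0.3  0.6 -0.8] camS [-20.5  50.1 277.4]
lines [[0.05, -25.1, 137], [-0.12, 25.48, 153]]
50 [(-55.0, -6.1, 38.0), (-55.0, 5.9, 41.0), (-27.0, -6.0, 56.0), (-26.9, 5.8, 56.0), (-12.7, 8.4, 12.0), (4.7, -6.1, 68.0), (19.3, -0.2, 63.0), (33.4, 5.8, 53.0), (49.2, -0.6, 36.0), (60.6, -6.2, 14.0)]
0 [(-57.2, -0.1, 38.0), (-42.9, 5.9, 54.0), (-26.9, 2.4, 25.0), (-11.8, -6.0, 71.0), (17.2, 5.8, 67.0), (59.8, -0.2, 15.0)]
-50 [(-59.1, -5.9, 28.0), (-59.0, 6.1, 30.0), (-46.0, -6.1, 47.0), (-45.9, 6.1, 46.0), (-15.2, 6.1, 76.0), (-14.9, -6.0, 67.0), (-0.7, 0.2, 80.0), (14.0, 6.1, 67.0), (14.1, -6.0, 69.0), (45.2, -6.0, 52.0), (45.8, 5.9, 51.0)]
```

apply_moves --plan '[0,4,0,0,0,0,0,0,8,0,0,0,0,0,0,8.9,0,2,0,0,0,0,8.9,0,5,0,0,0,0,8.9,0,6.2,0,0,0,0,8.9,0,6.5,0,0,0,0,8.9,0,6.6,0,0,0,0,8.9,0,6.6,0,0,0]'

```text
clock: 12.65
position: [537.8, 32.9, 92.3]
ee_rot: [0.001, 0.995, -0.096, -0.001]
force: [-2.9, -1.6, 4.1]
opening: -0.003
grasp_force: 2.1
```

apply_moves --plan '[0,0,0,0.1,0,0,0,0,0,0,0.15,0,0,0,0,0.2,0,0.15,0,0,0,0,0.4,0,0.15,0,0,0,0,0.6,0,0.15,0,0,0,0,0.8,0,0.15,0,0,0,0,1,0,0.15,0,0,0,0,1.2,0,0.15,0,0,0,0,1.4,0,0.15,0,0,0,0,1.6,0,0.15,0,0,0,0,1.6,0,0.15,0,0,0]'

```text
clock: 13.75
position: [554.7, 29.7, 91.8]
ee_rot: [0.001, 0.995, -0.096, 0.001]
force: [-2.2, -2.8, 6.6]
opening: -0.0
grasp_force: 3.3
```

apply_moves --plan '[0,0,0,-1,0,0,0,0,0,0,-3,0,0,0,0,-4,0,-6.7,0,0,0,0,-8,0,-6.7,0,0,0,0,-10.3,0,-6.7,0,0,0,0,-10.3,0,-6.7,0,0,0,0,-10.3,0,-6.7,0,0,0]'

```text
clock: 14.45
position: [453.7, 50.7, 158.1]
ee_rot: [-0.0, 0.995, -0.096, 0.002]
force: [-0.2, -0.1, 0.2]
opening: -0.0
grasp_force: 0.0
```

```bash
python3 look.py w7 41 49.4 43.5
```

```text
clock 14.5 tcpS [-93.34  50.   158.11] F [ 0.2  0.4 -0.3] camS [-15.4  49.3 278.6]
lines [[0.14, -24.97, 127], [0.09, 25.17, 150]]
50 [(-54.6, 5.8, 36.0), (-54.4, -6.1, 35.0), (-38.6, 5.5, 14.0), (-23.0, -6.1, 58.0), (-23.0, 5.9, 54.0), (5.3, -6.2, 68.0), (5.6, 5.7, 65.0), (36.7, -6.2, 53.0), (51.5, -0.2, 42.0)]
0 [(-56.8, -4.0, 101.0), (-43.1, 5.9, 51.0), (-12.1, -6.1, 67.0), (16.7, 5.9, 67.0), (60.2, -0.3, 24.0)]
-50 [(-60.1, -6.0, 25.0), (-59.7, 6.0, 29.0), (-46.4, -6.1, 45.0), (-46.2, 5.9, 48.0), (-30.2, 4.8, 16.0), (-15.5, 6.3, 70.0), (-15.2, -6.0, 65.0), (-0.9, 0.0, 75.0), (13.7, 6.0, 62.0), (13.8, -6.0, 67.0), (28.4, -3.9, 17.0), (44.8, 6.0, 46.0), (44.9, -5.9, 49.0)]
```

apply_moves --plan '[0,4,0,0,0,0,0,0,8,0,0,0,0,0,0,9.1,0,2,0,0,0,0,9.1,0,5,0,0,0,0,9.1,0,6.3,0,0,0,0,9.1,0,6.6,0,0,0,0,9.1,0,6.75,0,0,0,0,9.25,0,6.75,0,0,0,0,9.4,0,6.75,0,0,0,0,9.55,0,6.75,0,0,0,0,9.55,0,6.75,0,0,0]'

```text
clock: 15.6
position: [547.6, 31.6, 91.6]
ee_rot: [0.0, 0.995, -0.096, 0.0]
force: [-2.6, -0.7, 7.2]
opening: -0.0
grasp_force: 4.0
```

apply_moves --plan '[0,0,0,-1,0,0,0,0,0,0,-3,0,0,0,0,-4,3,-6.7,0,0,0,0,-8,5,-6.7,0,0,0,0,-9.7,5,-6.7,0,0,0,0,-9.7,5,-6.7,0,0,0,0,-9.7,5,-6.7,0,0,0]'

```text
clock: 16.3
position: [442.8, 1.7, 157.6]
ee_rot: [-0.0, 0.995, -0.097, 0.001]
force: [1.0, 0.1, 0.4]
opening: 0.002
grasp_force: 0.0
```

```bash
python3 look.py w8 41 49.4 43.5
```

```text
clock 16.35 tcpS [-9.4710e+01 -4.0000e-02  1.5756e+02] F [ 1.6 -0.7  0.1] camS [-16.7  -0.8 278.1]
lines [[-0.11, -24.37, 152], [-0.13, 24.97, 157]]
50 [(-58.8, -0.1, 28.0), (-44.2, -6.2, 46.0), (-44.2, 5.8, 45.0), (-13.7, -6.2, 76.0), (-13.4, 5.6, 71.0), (15.2, -6.2, 60.0), (15.3, 5.9, 62.0), (46.8, -6.1, 47.0), (60.4, -0.4, 18.0)]
0 [(-56.8, -0.1, 36.0), (-42.4, 5.9, 50.0), (-26.8, -0.3, 36.0), (-11.6, -6.1, 66.0), (17.2, 5.9, 65.0), (60.3, -0.0, 16.0)]
-50 [(-59.0, 6.0, 31.0), (-58.9, -5.9, 29.0), (-45.8, -6.0, 46.0), (-45.5, 5.9, 46.0), (-15.1, 6.1, 68.0), (-14.9, -6.0, 62.0), (-0.5, 0.1, 70.0), (14.2, -6.1, 66.0), (14.2, 5.9, 63.0), (29.5, 5.7, 23.0), (45.3, -6.1, 44.0), (45.5, 5.8, 44.0)]
```

apply_moves --plan '[0,4,0,0,0,0,0,0,8,0,0,0,0,0,0,9.7,0,2,0,0,0,0,9.7,0,5,0,0,0,0,9.7,0,5.7,0,0,0,0,9.7,0,5.9,0,0,0,0,9.7,0,6.05,0,0,0,0,9.6,0,6.05,0,0,0,0,9.5,0,6.05,0,0,0,0,9.38,0,6.05,0,0,0,0,9.38,0,6.05,0,0,0,0,9.38,0,6.05,0,0,0]'

```text
clock: 17.55
position: [539.0, -16.9, 99.8]
ee_rot: [0.0, 0.995, -0.096, 0.005]
force: [1.5, -0.5, 9.3]
opening: -0.0
grasp_force: 4.8
```

apply_moves --plan '[0,0,0,-1,0,0,0,0,0,0,-3,0,0,0,0,-4,0,-6,0,0,0,0,-8,2,-6,0,0,0,0,-12,4,-6,0,0,0,0,-13,6.5,-6,0,0,0,0,-13,6.5,-6,0,0,0,0,-13,6.5,-6,0,0,0]'

```text
clock: 18.35
position: [394.3, -55.3, 156.7]
ee_rot: [-0.0, 0.995, -0.097, 0.001]
force: [0.9, 0.8, 0.3]
opening: -0.003
grasp_force: 0.0
```

```bash
python3 look.py w9 41 49.4 43.5; python3 - <<'E'
import numpy as np,cv2
c=np.load("pics/w9.npz")["image"]; cv2.imwrite("pics/w9.png",cv2.resize(np.ascontiguousarray(c[...,::-1]),(800,500),interpolation=2))
E
```

```text
clock 18.4 tcpS [-131.56  -65.11  156.75] F [-0.7 -1.3 -0.1] camS [-53.2 -66.1 277.1]
lines [[-0.9, -24.72, 62], [-0.86, 26.26, 54]]
50 [(-56.6, -0.8, 49.0), (-42.8, -6.6, 57.0), (-42.7, 5.4, 59.0), (-12.2, -6.4, 94.0), (-12.2, 5.5, 88.0)]
0 [(-57.9, -0.4, 51.0), (-44.3, 5.7, 67.0), (-14.4, -6.1, 95.0)]
-50 [(-57.8, 5.7, 48.0), (-57.7, -6.1, 45.0), (-44.1, -6.1, 61.0), (-44.0, 5.9, 61.0), (-13.8, 6.0, 88.0), (-13.6, -6.0, 77.0)]
```

View pics/w9.png

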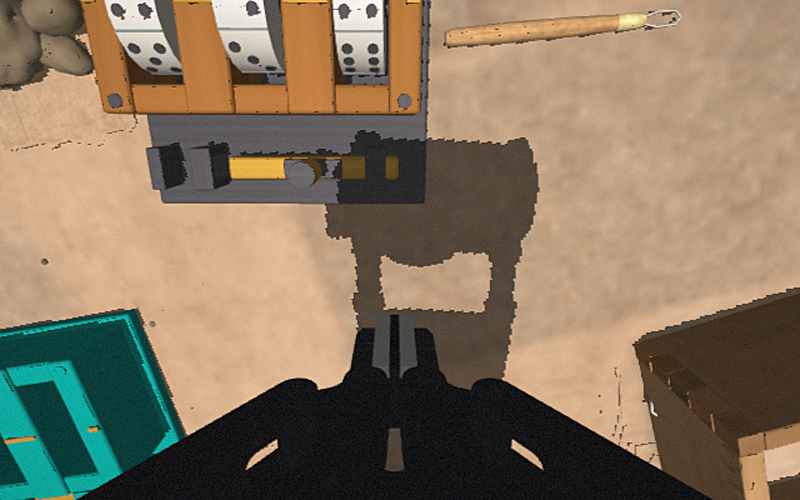

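The picture shows 4-2-5 just behind the front rows and the knob top as a grey disc at (300,175) in 1.25x pixels. The bar lies to the left of two dark guide blocks at (165,165) and (210,165).

```bash
python3 - <<'E'
from h import *
c=dict(np.load("pics/w9.npz")); o=manip.get_obs()
print("tcpS",toS(o["position"]))
print("knob top",toS(onz(c,240,139.5,62)),"bar left end",toS(onz(c,229/1.25,168/1.25,33)),"guides",[toS(onz(c,u/1.25,150/1.25,35))[:2].round(1) for u in(148,172,193,228,362,386,398)])
# pads at tip: x/y of tip in tool frame
for u in(372,415): print("tip edge y", toS(onz(c,u/1.25,330/1.25,o["position"][2]-22)))
E
```

```text
tcpS [-131.55658128  -65.10911136  156.75398685]
knob top [-79.70981933 -17.90898734  62.        ] bar left end [-79.61639093  29.39860359  33.        ] guides [array([-69.3,  73.3]), array([-69.3,  59.7]), array([-69.4,  47.8]), array([-69.4,  28. ]), array([-69.4, -47.9]), array([-69.4, -61.5]), array([-69.4, -68.3])]
tip edge y [-129.61799068  -57.61793621  134.75398685]
tip edge y [-129.62474445  -74.05604997  134.75398685]
```

apply_moves --plan '[0,2.6,-1.2,0,0,0,0,0,5.2,-2.5,0,0,0,0,0,5.2,-2.5,3,0,0,0,0,5.2,-2.5,6,0,0,0,0,5.2,-2.5,8,0,0,0,0,5.2,-2.5,8.6,0,0,0,0,5.2,-2.5,8.7,0,0,0,0,5.2,-2.5,8.7,0,0,0]'

```text
clock: 19.2
position: [450.7, -40.4, 69.8]
ee_rot: [0.0, 0.995, -0.096, 0.001]
force: [-0.6, 0.0, 0.7]
opening: 0.004
grasp_force: 0.0
```

apply_moves --plan '[0,0,-0.3,0,0,0,0,0,0,-0.6,0,0,0,0,0,0,-0.8,0,0,0,0,0,0,-1.1,0,0,0,0,0,0,-1.4,0,0,0,0,0,0,-1.7,0,0,0,0,0,0,-2,0,0,0,0,0,0,-2.3,0,0,0,0,0,0,-2.6,0,0,0,0,0,0,-2.9,0,0,0,0,0,0,-3.2,0,0,0,0,0,0,-3.2,0,0,0]'

```text
invalid input
```

apply_moves --plan '[0,0,-0.3,0,0,0,0,0,0,-0.6,0,0,0,0,0,0,-0.8,0,0,0,0,0,0,-1.1,0,0,0,0,0,0,-1.4,0,0,0,0,0,0,-1.7,0,0,0,0,0,0,-2,0,0,0,0,0,0,-2.3,0,0,0,0,0,0,-2.6,0,0,0,0,0,0,-2.9,0,0,0,0,0,0,-3.2,0,0,0,0,0,0,-3.2,0,0,0,0]'

```text
clock: 20.4
position: [455.6, -8.7, 69.1]
ee_rot: [-0.0, 0.995, -0.096, -0.0]
force: [1.3, -2.7, 0.9]
opening: -0.001
grasp_force: 1.2
```

apply_moves --plan '[0,0,-0.2,0,0,0,0,0,0,-0.4,0,0,0,0,0,0,-0.6,0,0,0,0,0,0,-0.8,0,0,0,0,0,0,-1,0,0,0,0,0,0,-1.2,0,0,0,0,0,0,-1.4,0,0,0,0,0,0,-1.4,0,0,0,0]'

```text
clock: 21.2
position: [457.8, 2.7, 69.1]
ee_rot: [0.002, 0.995, -0.095, -0.0]
force: [-0.7, -12.5, 2.2]
opening: -0.001
grasp_force: 6.3
```

apply_moves --plan '[0,0,0.5,0,0,0,0,0,0,1.5,0,0,0,0,0,0,1.5,-3,0,0,0,0,0,1.5,-7,0,0,0,0,-4,1.5,-8.7,0,0,0,0,-6,1.5,-8.7,0,0,0,0,-6,1.5,-8.7,0,0,0]'

```text
clock: 21.9
position: [392.9, 2.5, 155.5]
ee_rot: [-0.001, 0.995, -0.097, -0.002]
force: [-0.0, 0.8, 0.1]
opening: -0.002
grasp_force: 0.0
```

```bash
python3 look.py w10 41 49.4 43.5; python3 - <<'E'
import numpy as np,cv2
c=np.load("pics/w10.npz")["image"]; cv2.imwrite("pics/w10.png",cv2.resize(np.ascontiguousarray(c[...,::-1]),(800,500),interpolation=2))
E
```

```text
clock 21.95 tcpS [-142.49   -9.04  155.71] F [ 0.9 -0.1  0.3] camS [-65.   -9.7 275.5]
lines []
50 [(-58.7, -0.2, 43.0), (-44.8, -6.1, 63.0), (-44.6, 5.8, 64.0)]
0 [(-59.7, -0.2, 40.0), (-46.4, 5.9, 71.0)]
-50 [(-59.5, -6.1, 40.0), (-59.4, 6.0, 43.0), (-46.2, -6.0, 66.0), (-46.1, 5.9, 64.0)]
```

View pics/w10.png

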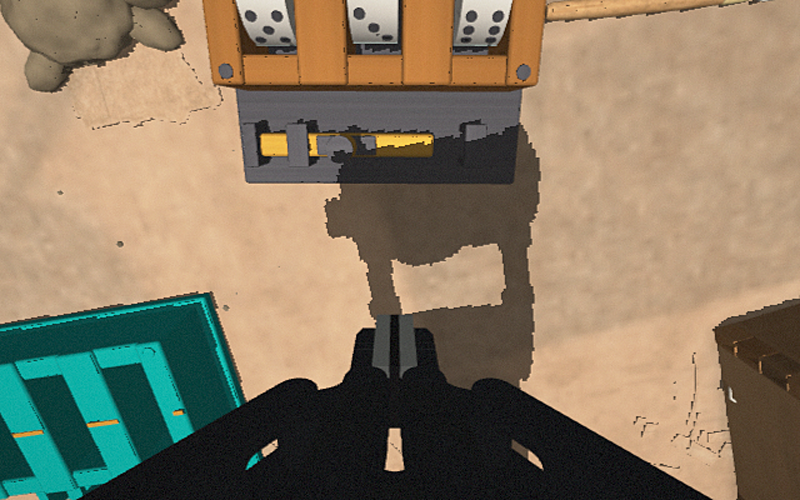

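```bash
python3 - <<'E'
from h import *
c=dict(np.load("pics/w10.npz"))
print("knob",toS(onz(c,336/1.25,146/1.25,62)),"stop L/R, bar end, bar right",[toS(onz(c,u/1.25,145/1.25,z))[1].round(1) for u,z in((245,35),(257,35),(260,33),(433,33))])
hsv=cv2.cvtColor(c["image"],cv2.COLOR_RGB2HSV)
for r in(112,115,118): print([tuple(map(int,hsv[r,u])) for u in range(200,214)])
cr=c["image"][90:155,185:295,::-1]; cv2.imwrite("pics/stop.png",cv2.resize(np.ascontiguousarray(cr),None,fx=6,fy=6,interpolation=2))
E
```

```text
knob [-78.5453584   19.36236163  62.        ] stop L/R, bar end, bar right [np.float64(74.0), np.float64(67.3), np.float64(66.3), np.float64(-31.5)]
[(158, 10, 99), (173, 10, 100), (160, 7, 105), (144, 12, 108), (171, 20, 89), (105, 11, 45), (103, 54, 33), (150, 31, 25), (17, 175, 131), (19, 180, 239), (21, 169, 246), (20, 173, 238), (20, 176, 237), (20, 174, 236)]
[(160, 8, 101), (162, 12, 110), (165, 5, 110), (160, 14, 111), (145, 15, 104), (168, 20, 64), (77, 99, 18), (117, 121, 21), (18, 170, 123), (19, 178, 235), (21, 179, 244), (21, 171, 241), (21, 173, 240), (21, 176, 240)]
[(162, 12, 103), (158, 10, 105), (168, 12, 107), (165, 9, 110), (165, 14, 108), (143, 13, 76), (99, 74, 24), (111, 98, 26), (18, 170, 117), (18, 183, 227), (20, 171, 238), (21, 177, 238), (20, 177, 235), (20, 171, 237)]
```

View pics/stop.png

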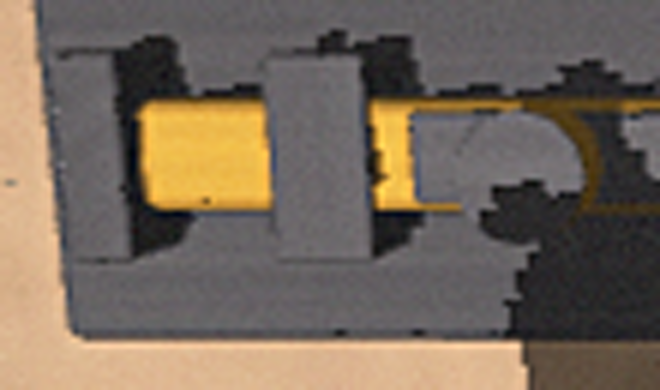

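apply_moves --plan '[0,0,-4,0,0,0,0,0,-1.5,-7.6,2,0,0,0,0,-1.5,-7.6,4.5,0,0,0,0,-1.5,-7.6,4.5,0,0,0,0,-1.5,-7.6,4.5,0,0,0]'

```text
clock: 22.45
position: [396.3, 78.9, 110.6]
ee_rot: [0.0, 0.995, -0.096, -0.001]
force: [0.3, -0.2, 0.3]
opening: -0.002
grasp_force: 0.0
```

```bash
python3 - <<'E'
from h import *
c=shot("wrist"); np.savez("pics/w11.npz",**{k:c[k] for k in("image","K","R","t")})
print(toS(manip.get_obs()["position"]),toS(-c["R"].T@c["t"]))
a=proj(c,S(-80,72,33)); b=proj(c,S(-80,10,33)); print(a,b)
u0,v0=int(a[0])-30,int(a[1])-40; print(u0,v0)
cr=c["image"][max(v0,0):v0+90,max(u0,0):u0+160,::-1]; print(cr.shape); cv2.imwrite("pics/stop2.png",cv2.resize(np.ascontiguousarray(cr),None,fx=5,fy=5,interpolation=2))
E
```

```text
[-154.84441781   66.53001611  111.3790422 ] [-76.48452713  66.05138883 230.73794123]
[304.58272554 101.17821155] [413.65822034 101.2561959 ]
274 61
(90, 160, 3)
```

View pics/stop2.png

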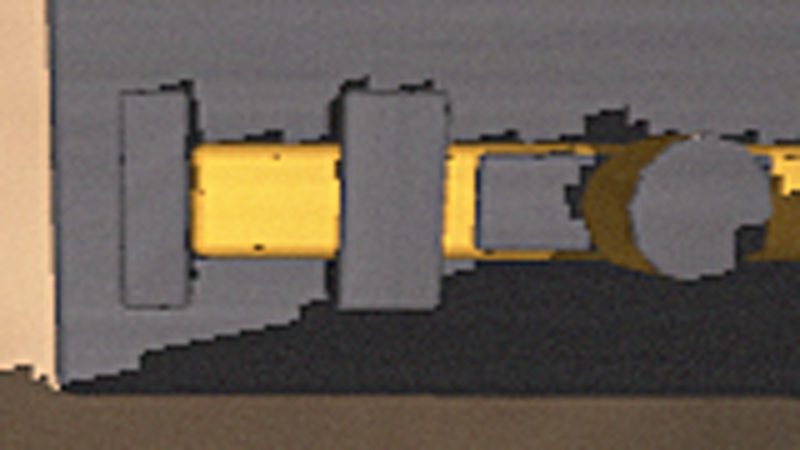

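The view from straight above shows the bar's left end butted against the stop at crop x≈190. The knob sits at (700,205). The 12.5 N reading at the end of the slide also points to the stop. The wheels read +0.9°, -0.8° and -0.5° off their faces.

```bash
python3 -c "
from rig import manip; print(manip.sign_off())"
```

```text
the job is handed in; nothing more can be done
None
```

The stamp is set to 4-2-5, each wheel within about 1° of square by the last measurement. The lock bar is home against its stop, and the job is handed in with the arm clear; the hand-in returned no verdict.

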